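# Set the batch-number wheel to four and lock it

### The arm

A 6-joint arm with a two-finger parallel gripper is mounted at the origin on the work surface. World frame = base frame: x ahead of the robot, y to its left, z up, the work surface at z = 0. Lengths are in m, angles in rad, forces in N, time in s.
With the tool pointing down it reaches from about 0.3 to 0.775 m from the base axis. Payload 14.6 kg.
Tool frame: the origin (TCP) lies at the very end of the fingers, on their centre line; the grasp point (between the pads) lies 19 mm behind it; z points along the fingers, y is the line along which they close (so a half turn about z gives the same grasp; the last joint's range is limited). The gripper opens to 94 mm and grips with 3 to 60 N. Pads are 16 mm wide; open, the fingers measure 119 mm over their backs; the gripper's body (75 mm by 177 mm) begins 78 mm behind the grasp point.
Start: joints at [1.229, 0.3, 1.521, -0, 1.321, -0.067], TCP at [0.149, 0.529, 0.205] pointing down, gripper open.
Joint ranges: [-3.03, 3.03], [-0.79, 2.21], [0.23, 2.52], [-1.04, 4.18], [0, 3.07], [-2.55, 2.55]. Speed limits (rad/s): [2.22, 2.22, 2.57, 3.14, 3.14, 3.14].

### API

Orientations are given as [roll, pitch, yaw] about the fixed x, y, z axes, in that order (R = Rz(yaw) Ry(pitch) Rx(roll)).
In Python, from station import ctrl gives the robot as it stands. The module is installed in compiled form; this text tells all that it offers.
- The arm moves only by the tool play_rows, never from a script. Its argument "commands" is a list of rows, each a list of 7 numbers: the shift along the tool's x, y, z in m, then the turn, a rotation vector about the tool's x, y, z in degrees, then the closure, from -1 (fully open) to 1 (shut). A call has 1 to 20 rows; each row shifts and turns the commanded pose from where the row before left it, along the tool's axes as they then stand; what a row does not reach is not made up. A row lasts 1/12 s, in which the tool goes at most 41.7 mm and 7.16 degrees, less where a joint would pass 70% of its speed; a pose out of reach is approached as far as the arm can. A call is refused whole if a number of a shift passes 0.0417 or a number of a turn 7.16, either way. A call with a gripper value outside its range is refused whole. The fingers move at their own pace and stop on an object; "force" is the grip in N (left out, the last holds). Time passes only in rows, so rows that do not move let the fingers close. It gives the time, the measured TCP pose, the force, the opening and the grip force at its end, in the units of the state.
- ctrl.get_obs(): the state, without advancing time (a new reading comes with each control period).
- ctrl.camera(name): name is "scene" or "top"; returns the picture (384x512x3 uint8, blue, green, red); there is no depth.
- ctrl.camera_model(name): a dict with "fx", "fy", "cx", "cy" (pixels), "distortion" ([k1, k2, p1, p2, k3] as OpenCV has them; the pictures are not rectified), "rvec" (rotation vector, rad) and "tvec" (3), from world to camera coordinates, as OpenCV has them. Camera axes: x right, y down, z forward; pixel columns grow to the right and rows downward; lengths in m; the calibration is good to about 2 mm. A picture is of the moment at which its call begins. camera_model takes no time and is no camera call.
- ctrl.hand_in(): hands the job in; it is judged then, once.
The state is a dict: "time_s": time; "qpos": joint angles; "joint_vel": joint speeds; "tau": joint torques, N m; "ee_pos": TCP position; "eef_rot": TCP orientation; "force": force on the tool from outside, world axes, zero at the start; "moment": the same for the moment, N m; "grip_width": finger opening in m; "grip_force": force on a finger pad.
Only numpy, scipy, OpenCV 4.12 (cv2) and the standard library are available. Lean on these libraries where they do the work, as an engineer would, in place of code of your own. Each camera call takes 0.05 s, during which the arm holds its last target. There are 200 camera calls.

### The job

Set the repair batch-number wheel to four: roll its drum by the rubber band, with gentle pressure, until the face with four dots sits centred in the small steel window. Then, with four showing, push the steel lock knob beside the drum gently down until it is fully home, and leave everything else on the slate slab where it is.

Things in the scene. Friction and masses are not known exactly. Their poses are not given: they have to be found in the camera images.
- stand: Foot of the batch-number wheel: dark steel plate, 130 mm (x) by 190 mm (y -85 to +105) by 12 mm, fixed on the slab. Origin under the drum's axle on the plate's underside; z up. A head with drum, window and lock knob stands on it and turns with it, but is clamped 0 to 20 mm higher than its lowest setting. THIS RISE IS NOT MEASURED: feel for it. Heights in all entries are above this origin.
- band (a point): Point fixed to the foot (not the head), at x 0, y -22, height 125 mm, axes as the foot: where the middle of the rubber band's top would be at the lowest setting; the real top is higher by the rise. Drum: radius 45 mm, level axle along y; black rubber band y -42 to -2 (rolled here with a shut fingertip, free above), bare beech with black dots y -2 to +36. Cheeks end 28 mm below the top.
- window (a point): Point fixed to the foot, at x 38, y 18, height 112 mm: where the window's middle would be at the lowest setting (add the rise). Steel plate 44 mm wide (y -4 to +40) over the beech part only, hole 28 by 22 mm, looking to +x and 40 degrees up; its highest edge is at x 28 mm, height 128 mm plus the rise.
- drum (a joint): Drum angle, rad. n dots (as on dice, 1 to 6) are centred in the window at (n-1) x 1.047: four at 3.142, within 0.12. Grows as the drum's top moves to the foot's +x, 45 mm of rim per rad. Stops at -0.2 and 5.45. Bearings are sprung: give from 4 N down, then 1 mm per 2.5 N, hard stop at 10 mm. Turning takes 2 N at the rim: a press under 3 N slips, over 18 N spoils it; 6 to 10 N is good.
- knob (a point): Point fixed to the foot, at x 0, y 63, height 127 mm: where the middle of the lock knob's flat top would be, knob up, at the lowest setting; the real one is higher by the same rise as the drum. Steel mushroom knob, 26 mm across, 12 mm thick, on a vertical 10 mm stem in an aluminium block.
- lock (a joint): Travel of the lock knob, m: 0 up (at the start), 0.012 fully down at a hard stop; home above 0.010. It moves down against a steady 5 N and stays where it is left; a press over 25 N breaks it. It must stay up until four is in the window.
- button_box: Red lacquer button box, 73 x 103 x 44 mm; a loose bystander, not to be moved. Origin at its underside, in the middle.
- tape_case: Chrome tape measure case, 54 x 54 x 22 mm; a loose bystander, not to be moved. Origin at its underside, in the middle.
- awl: Awl with walnut handle lying down, 130 mm long, 22 mm thick, origin at the ferrule, handle to its -x; a loose bystander, not to be moved. Origin at its underside.
- key_ring: Steel key ring lying flat, 60 mm across with two spare buckles on it, 4 mm thick; a loose bystander, not to be moved. Origin at its underside, in the middle.
- spool: Wooden thread spool, 34 mm across, 50 mm high; a loose bystander, not to be moved. Origin at its underside, in the middle.
- oil_jar: Amber glass oil jar, 44 mm across, 60 mm high; a loose bystander, not to be moved. Origin at its underside, in the middle.
- pin_dish: Brass pin dish, 70 mm across, 22 mm high; a loose bystander, not to be moved. Origin at its underside, in the middle.

How it is judged:
On the way:
1. four rests centred in the window (within 0.12 rad), lock knob still up (value of joint drum between 3.022 and 3.262 rad and velocity of joint drum between -0.05 and 0.05 rad/s and value of joint lock below 0.003 m), for 0.3 s.
At the end, for the whole second after the job is handed in: The drum rests with four centred in the window (3.142 +/- 0.12 rad) and the lock knob is down by more than 10 of its 12 mm (value of joint drum between 3.022 and 3.262 rad and velocity of joint drum between -0.05 and 0.05 rad/s and value of joint lock above 0.01 m); the robot touches nothing.
It fails at once if the drum is pressed with more than 18 N (contact force between anything else and drum above 18 N).
It fails at once if the lock knob is pressed with more than 25 N (contact force between anything else and lock above 25 N).
It fails at once if the lock knob is pushed in while four is not in the window (value of joint lock above 0.004 m and not (value of joint drum between 3.022 and 3.262 rad)).
It fails at once if a bystander is moved by more than 10 mm (distance of any of button_box, tape_case, awl, key_ring, spool, oil_jar, pin_dish from where it was at the start of the episode above 0.01 m).
It also fails if it takes over 64 s, if anything falls off the work surface, if the arm or the gripper's body presses on something with over 40 N, if the wrist force passes 120 N, or if a joint passes its speed limit or range.

## Working session

There is one attempt and no reset: what is moved stays moved. The work goes in short steps, Python scripts to look and compute and a tool call to move; the robot and the scene stay as the last step left them, time stands still between calls to the robot, and variables do not carry over. Pictures are saved under pics/ and viewed, at most 12 in all, crops included, and the job is handed in when it is done.

Besides the shell and the picture viewer there is one more tool, called after "Call:" as name(argument=value, ...), one argument or row to a line, values as JSON. play_rows: Moves the arm, as the interface text tells. Its arguments: {"type":"object","properties":{"commands":{"type":"array","items":{"type":"array","items":{"type":"number"}}},"force":{"type":"number"}},"required":["commands"]}

```bash
mkdir -p pics; python3 - <<'E'
from station import ctrl
import cv2
for n in("scene","top"):
    cv2.imwrite(f"pics/{n}0.png",ctrl.camera(n)); print(ctrl.camera_model(n))
o=ctrl.get_obs();print(o)
E
```

```text
{'fx': 402.04499877947046, 'fy': 402.04499877947046, 'cx': 254.97608837343734, 'cy': 188.8092606764847, 'distortion': array([-0.1211977,  0.       ,  0.       ,  0.       ,  0.       ]), 'rvec': array([ 2.03555997,  1.3138702 , -0.56172759]), 'tvec': array([-0.29004718, -0.29322631,  1.35844348])}
{'fx': 427.77890742129193, 'fy': 427.77890742129193, 'cx': 249.47995502900173, 'cy': 194.1182929350132, 'distortion': array([0.04045082, 0.        , 0.        , 0.        , 0.        ]), 'rvec': array([ 2.1508966 , -2.18283602,  0.11548028]), 'tvec': array([0.07639697, 0.59434004, 1.03244979])}
{'time_s': 0.1, 'qpos': array([ 1.22940902e+00,  3.00374656e-01,  1.52151656e+00, -1.53527054e-05,
        1.32069652e+00, -6.65964641e-02]), 'joint_vel': array([-0.00132061, -0.00082308, -0.00127527, -0.00057879,  0.00096276,
        0.00084112]), 'tau': array([ 1.11662896e-03, -5.32633567e+01, -3.53293526e+01,  7.09792902e-02,
        2.33358733e-02, -6.72897727e-05]), 'ee_pos': array([0.14916648, 0.52914292, 0.20496652]), 'eef_rot': array([-3.14059878e+00, -5.13820736e-05,  2.86680560e+00]), 'force': array([ 0.39943872, -0.24434929, -0.9561907 ]), 'moment': array([0.02199634, 0.00745846, 0.0328431 ]), 'grip_force': 0.0, 'grip_width': 0.09423862502709995}
```

View pics/scene0.png

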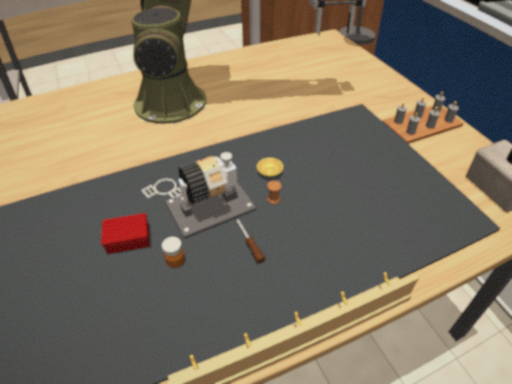

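View pics/top0.png

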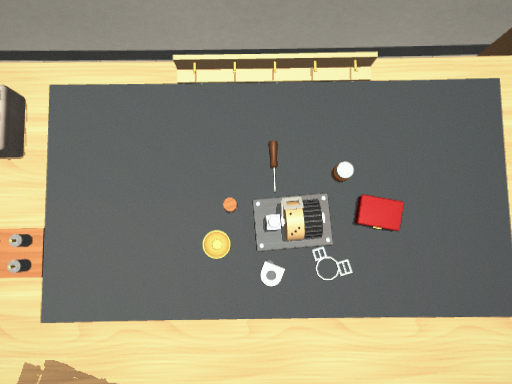

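```bash
cat > h.py <<'E'
import cv2,numpy as np
from station import ctrl
def cam(n):
    m=ctrl.camera_model(n);K=np.array([[m['fx'],0,m['cx']],[0,m['fy'],m['cy']],[0,0,1]])
    return K,m['distortion'],m['rvec'],m['tvec']
def ray(n,uv):
    K,d,r,t=cam(n);R=cv2.Rodrigues(r)[0]
    p=cv2.undistortPoints(np.array(uv,float).reshape(-1,1,2),K,d).reshape(-1,2)
    return -R.T@t,np.c_[p,np.ones(len(p))]@R
def onplane(n,uv,z):
    c,d=ray(n,uv);return c+d*((z-c[2])/d[:,2])[:,None]
def proj(n,P):
    K,d,r,t=cam(n);return cv2.projectPoints(np.array(P,float).reshape(-1,1,3),r,t,K,d)[0].reshape(-1,2)
E
python3 - <<'E'
from h import *
t=cv2.imread('pics/top0.png');s=cv2.imread('pics/scene0.png')
a=cv2.resize(t[180:265,240:345],None,fx=7,fy=7,interpolation=2)
b=cv2.resize(s[140:240,155:265],None,fx=6,fy=6,interpolation=2)
cv2.imwrite('pics/t0c.png',a);cv2.imwrite('pics/s0c.png',b)
print(proj('top',[[0.149,.529,.205],[.5,0,0],[0,0,0]]),proj('scene',[[0.149,.529,.205],[.5,0,0],[0,0,0]]))
print(onplane('top',[[254,200],[328,194],[332,245],[258,250]],.012).round(4))
print(onplane('scene',[[167,206],[237,181],[254,206],[186,230]],.012).round(4))
E
```

```text
[[ 13.74675582 418.1287915 ]
 [276.70234027 232.44837801]
 [281.56512811 443.72903312]] [[332.90966507  34.24758827]
 [221.48443887 198.82296389]
 [170.09275995 102.99554666]]
[[ 0.5824  0.0564  0.012 ]
 [ 0.5949 -0.131   0.012 ]
 [ 0.4667 -0.1365  0.012 ]
 [ 0.4569  0.0484  0.012 ]]
[[ 0.4777 -0.1366  0.012 ]
 [ 0.467   0.0571  0.012 ]
 [ 0.568   0.0613  0.012 ]
 [ 0.5721 -0.116   0.012 ]]
```

View pics/t0c.png

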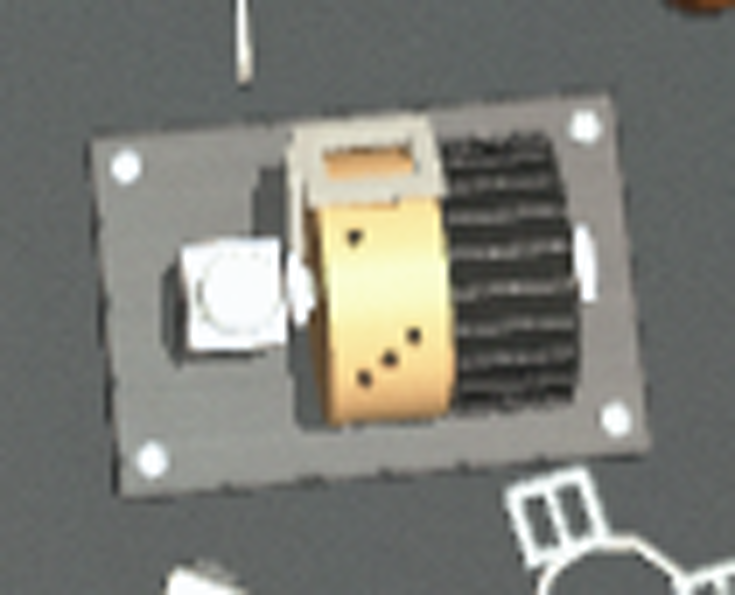

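View pics/s0c.png

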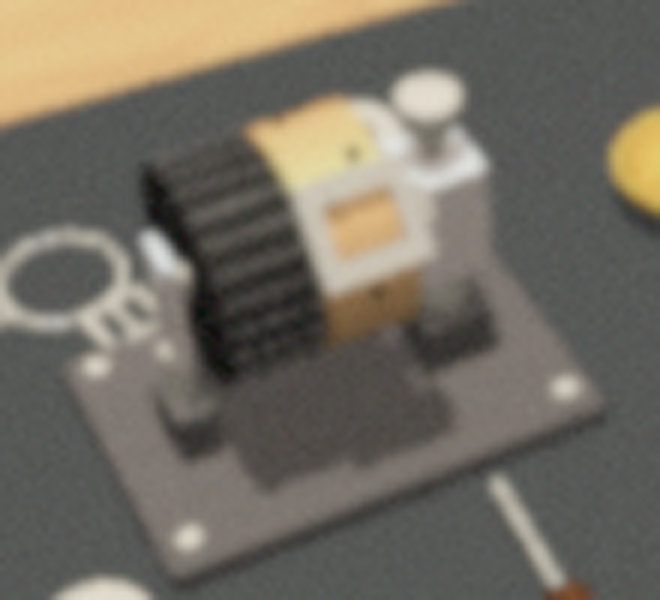

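```bash
cat >> h.py <<'E'
def w(p,X):
    c,s=np.cos(p[2]),np.sin(p[2]);X=np.array(X,float).reshape(-1,3)
    return np.c_[p[0]+c*X[:,0]-s*X[:,1],p[1]+s*X[:,0]+c*X[:,1],p[3]+X[:,2]]
E
python3 - <<'E'
from h import *
from scipy.optimize import least_squares
T=np.array([[92,140],[612,95],[650,450],[122,495]])/7+[240,180]-.43
S=np.array([[605,405],[180,580],[68,372]])/6+[155,140]-.42
C=np.array([[65,105,12],[65,-85,12],[-65,-85,12],[-65,105,12]])/1e3
f=lambda p:np.r_[(proj('top',w(p,C))-T).ravel(),(proj('scene',w(p,C[:3]))-S).ravel()]
r=least_squares(f,[.52,-.04,0,0]);p=r.x;print(p.round(4),r.fun.round(2),np.linalg.norm(p[:2]))
np.save('p.npy',p)
# knob top: triangulate
kt=np.array([[243,291]])/7+[240,180]-.43; ks=np.array([[428,92]])/6+[155,140]-.42
a,d=ray('top',kt);b,e=ray('scene',ks);d=d[0];e=e[0]
q=np.linalg.lstsq(np.c_[d,-e],b-a,rcond=None)[0];print('knob',a+q[0]*d,b+q[1]*e)
g=least_squares(lambda x:np.r_[(proj('top',w(p,[0,.063,.127+x[0]]))-kt).ravel(),(proj('scene',w(p,[0,.063,.127+x[0]]))-ks).ravel()],[.01]);print('rise',g.x,g.fun)
# dots on cylinder
c,s=np.cos(p[2]),np.sin(p[2]);Ri=np.array([[c,s,0],[-s,c,0],[0,0,1]])
for rise in(.0,.005,.01,.015,.02):
  for n,uv in(('top',np.array([[355,237],[365,377],[390,358],[414,335]])/7+[240,180]-.43),('scene',np.array([[353,152],[378,295]])/6+[155,140]-.42)):
    o,d=ray(n,uv);o=Ri@(o-[p[0],p[1],p[3]]);d=d@Ri.T;o=o-[0,0,.08+rise]
    A=d[:,0]**2+d[:,2]**2;B=o[0]*d[:,0]+o[2]*d[:,2];D=o[0]**2+o[2]**2-.045**2
    k=(-B-np.sqrt(np.maximum(B*B-A*D,0)))/A;P=o+k[:,None]*d
    print(rise,n,'elev deg',np.degrees(np.arctan2(P[:,2],P[:,0])).round(1),'y',P[:,1].round(4))
E
```

```text
[ 0.5266 -0.0477  0.0748  0.0091] [-0.86 -0.33  0.26 -0.64  0.59  0.62 -0.41  1.04  1.33  0.55 -0.62  0.71
 -0.79 -0.53] 0.5287165753810272
knob [0.52203575 0.01467641 0.15781763] [0.52178276 0.01398669 0.15784692]
rise [0.02161798] [-0.20051691  0.09205467  0.47583225 -0.05698994]
0.0 top elev deg [ 70.3 130.9 122.5 113.1] y [0.0236 0.0241 0.0159 0.0079]
0.0 scene elev deg [102.1  23.2] y [0.0328 0.018 ]
0.005 top elev deg [ 70.7 131.  122.6 113.2] y [0.0241 0.0246 0.0164 0.0085]
0.005 scene elev deg [93.8 18.3] y [0.0304 0.0175]
0.01 top elev deg [ 71.1 131.  122.7 113.3] y [0.0246 0.025  0.0169 0.009 ]
0.01 scene elev deg [86.8 13.2] y [0.0284 0.0171]
0.015 top elev deg [ 71.4 131.1 122.8 113.4] y [0.0251 0.0255 0.0175 0.0096]
0.015 scene elev deg [80.6  7.8] y [0.0266 0.0168]
0.02 top elev deg [ 71.8 131.1 122.9 113.6] y [0.0256 0.026  0.018  0.0102]
0.02 scene elev deg [74.9  1.9] y [0.025  0.0166]
```

Call:
play_rows(
  commands=[
    [0,0,0,0,0,7,1],
    [0,0,0,0,0,7,1],
    [0,0,0,0,0,7,1],
    [0,0,0,0,0,7,1],
    [0,0,0,0,0,7,1],
    [0,0,0,0,0,7,1],
    [0,0,0,0,0,7,1],
    [0,0,0,0,0,7,1],
    [0,0,0,0,0,7,1],
    [0,0,0,0,0,7,1],
    [0,0,0,0,0,0,1],
    [0,0,0,0,0,0,1],
  ],
)

```text
time_s: 1.1
ee_pos: [0.1492, 0.5292, 0.2052]
eef_rot: [-3.141, 0.0, 1.649]
force: [0.3, -0.6, 0.4]
grip_width: 0.0175
grip_force: 0.0
```

```bash
cat >> h.py <<'E'
def foot():
    p=np.load('p.npy');o=ctrl.get_obs();e=o['ee_pos']
    c,s=np.cos(p[2]),np.sin(p[2]);d=e-[p[0],p[1],p[3]]
    print('t %.2f foot mm'%o['time_s'],(np.array([c*d[0]+s*d[1],-s*d[0]+c*d[1],d[2]])*1e3).round(1),'z',e[2].round(4),'rot',o['eef_rot'].round(3),'F',o['force'].round(2),'w',o['grip_width'].round(4))
E
python3 -c "
from h import *
foot()"
```

```text
Traceback (most recent call last):
  File "h.py", line 20, in foot
    print('t %.2f foot mm'%o['time_s'],(np.array([c*d[0]+s*d[1],-s*d[0]+c*d[1],d[2]])*1e3).round(1),'z',e[2].round(4),'rot',o['eef_rot'].round(3),'F',o['force'].round(2),'w',o['grip_width'].round(4))
                                                                                                                                                                              ^^^^^^^^^^^^^^^^^^^^^
AttributeError: 'float' object has no attribute 'round'
```

```bash
sed -i "s/o\['grip_width'\].round(4)/round(o['grip_width'],4)/" h.py
python3 -c "
from h import *
foot()"
```

```text
t 1.10 foot mm [-333.1  603.6  196.2] z 0.2052 rot [-3.141  0.     1.649] F [ 0.29 -0.59  0.42] w 0.0175
```

Call:
play_rows(
  commands=[
    [-0.0313,0.0157,0,0,0,0,1],
    [-0.0313,0.0157,0,0,0,0,1],
    [-0.0313,0.0157,0,0,0,0,1],
    [-0.0313,0.0157,0,0,0,0,1],
    [-0.0313,0.0157,0,0,0,0,1],
    [-0.0313,0.0157,0,0,0,0,1],
    [-0.0313,0.0157,0,0,0,0,1],
    [-0.0313,0.0157,0,0,0,0,1],
    [-0.0313,0.0157,0,0,0,0,1],
    [-0.0313,0.0157,0,0,0,0,1],
    [-0.0313,0.0157,0,0,0,0,1],
    [-0.0313,0.0157,0,0,0,0,1],
    [-0.0313,0.0157,0,0,0,0,1],
    [-0.0313,0.0157,0,0,0,0,1],
    [-0.0313,0.0157,0,0,0,0,1],
    [-0.0313,0.0157,0,0,0,0,1],
    [-0.0313,0.0157,0,0,0,0,1],
    [-0.0313,0.0157,0,0,0,0,1],
    [-0.0313,0.0157,0,0,0,0,1],
    [-0.0313,0.0157,0,0,0,0,1],
  ],
)

```text
time_s: 2.77
ee_pos: [0.5094, -0.0734, 0.2054]
eef_rot: [-3.142, -0.0, 1.65]
force: [0.4, 1.1, 0.5]
grip_width: 0.0004
grip_force: 0.0
```

Call:
play_rows(
  commands=[
    [0,0,0.012,0,0,0,1],
    [0,0,0.012,0,0,0,1],
    [0,0,0.005,0,0,0,1],
    [0,0,0,0,0,0,1],
    [0,0,0,0,0,0,1],
  ],
)

```text
time_s: 3.18
ee_pos: [0.5088, -0.0714, 0.1768]
eef_rot: [3.142, -0.0, 1.647]
force: [-0.0, -0.1, 0.4]
grip_width: 0.0005
grip_force: 0.0
```

```bash
python3 -c "
from h import *
foot()
s=ctrl.camera('scene');cv2.imwrite('pics/s1.png',cv2.resize(s[110:240,145:275],None,fx=4.6,fy=4.6,interpolation=2))"
```

```text
t 3.18 foot mm [-19.5 -22.3 167.7] z 0.1768 rot [ 3.142 -0.     1.647] F [-0.01 -0.1   0.42] w 0.0005
```

View pics/s1.png

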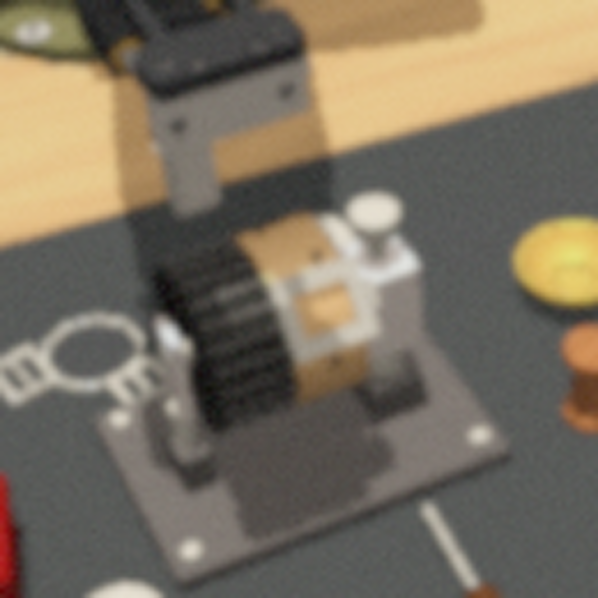

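Call:
play_rows(
  commands=[
    [0,0.0075,0.005,0,0,0,1],
    [0,0,0.005,0,0,0,1],
    [0,0,0.005,0,0,0,1],
    [0,0,0.003,0,0,0,1],
    [0,0,0,0,0,0,1],
    [0,0,0,0,0,0,1],
  ],
)

```text
time_s: 3.73
ee_pos: [0.5162, -0.071, 0.1583]
eef_rot: [-3.141, -0.0, 1.645]
force: [0.8, 1.0, -0.2]
grip_width: 0.0008
grip_force: 0.0
```

Call:
play_rows(
  commands=[
    [0,0,0.001,0,0,0,1],
    [0,0,0.0,0,0,0,1],
  ],
)

```text
time_s: 3.9
ee_pos: [0.5163, -0.0711, 0.1575]
eef_rot: [3.141, 0.0, 1.645]
force: [0.2, 0.2, -0.6]
grip_width: 0.0008
grip_force: 0.0
```

Call:
play_rows(
  commands=[
    [0,0,0.001,0,0,0,1],
    [0,0,0.0,0,0,0,1],
  ],
)

```text
time_s: 4.07
ee_pos: [0.5163, -0.0711, 0.1564]
eef_rot: [3.142, 0.0, 1.645]
force: [0.0, 0.6, 0.1]
grip_width: 0.0004
grip_force: 0.0
```

Call:
play_rows(
  commands=[
    [0,0,0.001,0,0,0,1],
    [0,0,0.0,0,0,0,1],
  ],
)

```text
time_s: 4.23
ee_pos: [0.5163, -0.071, 0.1553]
eef_rot: [-3.141, -0.0, 1.645]
force: [0.9, -0.7, 0.1]
grip_width: 0.0006
grip_force: 0.0
```

Call:
play_rows(
  commands=[
    [0,0,0.001,0,0,0,1],
    [0,0,0.0,0,0,0,1],
  ],
)

```text
time_s: 4.4
ee_pos: [0.5163, -0.071, 0.1543]
eef_rot: [-3.141, -0.0, 1.645]
force: [0.3, 0.3, 0.4]
grip_width: 0.0005
grip_force: 0.0
```

Call:
play_rows(
  commands=[
    [0,0,0.001,0,0,0,1],
    [0,0,0.0,0,0,0,1],
  ],
)

```text
time_s: 4.57
ee_pos: [0.5162, -0.071, 0.1533]
eef_rot: [-3.141, -0.0, 1.645]
force: [0.6, -0.6, 0.4]
grip_width: 0.0006
grip_force: 0.0
```

Call:
play_rows(
  commands=[
    [0,0,0.0005,0,0,0,1],
    [0,0,0.0,0,0,0,1],
  ],
)

```text
time_s: 4.73
ee_pos: [0.5163, -0.0711, 0.1529]
eef_rot: [-3.141, -0.0, 1.645]
force: [0.4, -0.6, -1.2]
grip_width: 0.0005
grip_force: 0.0
```

Call:
play_rows(
  commands=[
    [0,0,0.0005,0,0,0,1],
    [0,0,0.0,0,0,0,1],
  ],
)

```text
time_s: 4.9
ee_pos: [0.5163, -0.0711, 0.1525]
eef_rot: [3.141, 0.0, 1.645]
force: [0.7, 0.1, 0.7]
grip_width: 0.0002
grip_force: 0.5
```

Call:
play_rows(
  commands=[
    [0,0,0.001,0,0,0,1],
    [0,0,0.0,0,0,0,1],
  ],
)

```text
time_s: 5.07
ee_pos: [0.5164, -0.0711, 0.1517]
eef_rot: [3.141, 0.0, 1.645]
force: [-2.3, -0.8, 6.6]
grip_width: 0.0003
grip_force: 2.6
```

Call:
play_rows(
  commands=[
    [0,0,0.001,0,0,0,1],
    [0,0,0.0,0,0,0,1],
  ],
)

```text
time_s: 5.23
ee_pos: [0.5165, -0.0712, 0.1508]
eef_rot: [3.141, 0.0, 1.645]
force: [-1.9, -0.7, 7.3]
grip_width: 0.0007
grip_force: 3.6
```

```bash
python3 -c "
from h import *
foot()"
```

```text
t 5.23 foot mm [-11.8 -22.6 141.8] z 0.1508 rot [3.141 0.    1.645] F [-1.86 -0.68  7.31] w 0.0007
```

Call:
play_rows(
  commands=[
    [0,0.0015,0,0,0,0,1],
    [0,0.0015,0,0,0,0,1],
    [0,0.0015,0,0,0,0,1],
    [0,0.0015,0,0,0,0,1],
    [0,0.0015,0,0,0,0,1],
  ],
)

```text
time_s: 5.65
ee_pos: [0.524, -0.0706, 0.1511]
eef_rot: [3.141, 0.0, 1.645]
force: [-2.5, -0.1, 8.2]
grip_width: 0.0002
grip_force: 4.4
```

Call:
play_rows(
  commands=[
    [0,0.0015,0,0,0,0,1],
    [0,0.0015,0,0,0,0,1],
    [0,0.0015,0,0,0,0,1],
    [0,0.0015,0,0,0,0,1],
    [0,0.0015,0,0,0,0,1],
  ],
)

```text
time_s: 6.07
ee_pos: [0.5317, -0.07, 0.1513]
eef_rot: [3.14, 0.0, 1.645]
force: [-2.5, -0.5, 8.5]
grip_width: 0.0005
grip_force: 4.3
```

Call:
play_rows(
  commands=[
    [0,0.0015,0,0,0,0,1],
    [0,0.0015,0,0,0,0,1],
    [0,0.0015,0,0,0,0,1],
    [0,0.0015,0,0,0,0,1],
    [0,0.0015,0,0,0,0,1],
  ],
)

```text
time_s: 6.48
ee_pos: [0.5392, -0.0694, 0.1512]
eef_rot: [3.14, 0.0, 1.645]
force: [-0.2, 0.2, 6.2]
grip_width: 0.0002
grip_force: 3.2
```

```bash
python3 -c "
from h import *
foot()
s=ctrl.camera('scene');cv2.imwrite('pics/s2.png',cv2.resize(s[140:230,165:255],None,fx=6,fy=6,interpolation=2))"
```

```text
t 6.48 foot mm [ 11.  -22.6 142.1] z 0.1512 rot [3.14  0.    1.645] F [-0.15  0.16  6.24] w 0.0002
```

View pics/s2.png

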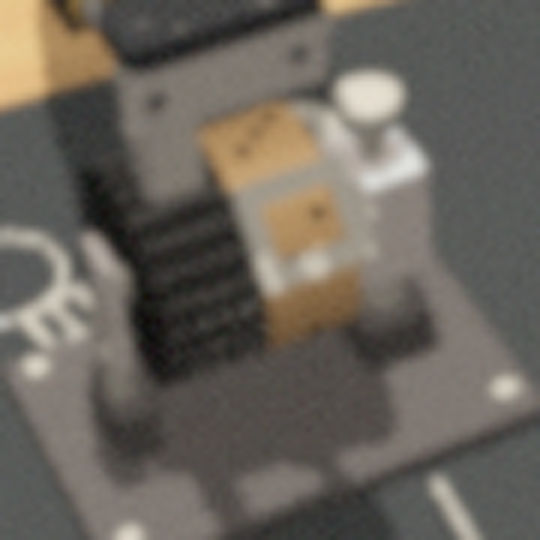

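Call:
play_rows(
  commands=[
    [0,0,-0.004,0,0,0,1],
    [0,0,-0.004,0,0,0,1],
    [0,-0.0125,0,0,0,0,1],
    [0,-0.0125,0,0,0,0,1],
    [0,0,0,0,0,0,1],
    [0,0,0.004,0,0,0,1],
    [0,0,0.002,0,0,0,1],
    [0,0,0.001,0,0,0,1],
    [0,0,0.001,0,0,0,1],
    [0,0,0,0,0,0,1],
  ],
)

```text
time_s: 7.37
ee_pos: [0.5143, -0.0713, 0.1506]
eef_rot: [3.141, 0.0, 1.645]
force: [-1.2, 0.4, 6.4]
grip_width: 0.0003
grip_force: 3.2
```

Call:
play_rows(
  commands=[
    [0,0.0015,0,0,0,0,1],
    [0,0.0015,0,0,0,0,1],
    [0,0.0015,0,0,0,0,1],
    [0,0.0015,0,0,0,0,1],
    [0,0.0015,0,0,0,0,1],
    [0,0.0015,0,0,0,0,1],
    [0,0.0015,0,0,0,0,1],
    [0,0.0015,0,0,0,0,1],
    [0,0.0015,0,0,0,0,1],
  ],
)

```text
time_s: 8.12
ee_pos: [0.528, -0.0703, 0.1512]
eef_rot: [3.141, 0.0, 1.645]
force: [-1.9, -0.8, 9.9]
grip_width: 0.0004
grip_force: 4.5
```

Call:
play_rows(
  commands=[
    [0,0.0015,0,0,0,0,1],
    [0,0.0015,0,0,0,0,1],
    [0,0.0015,0,0,0,0,1],
    [0,0.0015,0,0,0,0,1],
    [0,0.0015,0,0,0,0,1],
    [0,0.0015,0,0,0,0,1],
    [0,0.0015,0,0,0,0,1],
    [0,0.0015,0,0,0,0,1],
    [0,0.0015,0,0,0,0,1],
  ],
)

```text
time_s: 8.87
ee_pos: [0.5415, -0.0693, 0.1509]
eef_rot: [3.141, 0.0, 1.645]
force: [-0.6, -1.1, 6.1]
grip_width: 0.0005
grip_force: 2.8
```

```bash
python3 -c "
from h import *
foot()"
```

```text
t 8.87 foot mm [ 13.2 -22.6 141.9] z 0.1509 rot [3.141 0.    1.645] F [-0.64 -1.11  6.05] w 0.0005
```

Call:
play_rows(
  commands=[
    [0,0,-0.004,0,0,0,1],
    [0,0,-0.004,0,0,0,1],
    [0,-0.0135,0,0,0,0,1],
    [0,-0.0135,0,0,0,0,1],
    [0,0,0,0,0,0,1],
    [0,0,0.004,0,0,0,1],
    [0,0,0.002,0,0,0,1],
    [0,0,0.001,0,0,0,1],
    [0,0,0.001,0,0,0,1],
    [0,0,0,0,0,0,1],
  ],
)

```text
time_s: 9.7
ee_pos: [0.5143, -0.0713, 0.1506]
eef_rot: [3.141, 0.0, 1.645]
force: [-2.0, -0.2, 6.2]
grip_width: 0.0002
grip_force: 3.2
```

Call:
play_rows(
  commands=[
    [0,0.0015,0,0,0,0,1],
    [0,0.0015,0,0,0,0,1],
    [0,0.0015,0,0,0,0,1],
    [0,0.0015,0,0,0,0,1],
    [0,0.0015,0,0,0,0,1],
    [0,0.0015,0,0,0,0,1],
    [0,0.0015,0,0,0,0,1],
    [0,0.0015,0,0,0,0,1],
    [0,0.0015,0,0,0,0,1],
    [0,0.0015,0,0,0,0,1],
    [0,0.0015,0,0,0,0,1],
    [0,0.0015,0,0,0,0,1],
    [0,0.0015,0,0,0,0,1],
    [0,0.0015,0,0,0,0,1],
    [0,0.0015,0,0,0,0,1],
    [0,0.0015,0,0,0,0,1],
    [0,0.0015,0,0,0,0,1],
    [0,0.0015,0,0,0,0,1],
  ],
)

```text
time_s: 11.2
ee_pos: [0.5415, -0.0693, 0.151]
eef_rot: [3.141, 0.0, 1.645]
force: [-0.3, 0.1, 5.3]
grip_width: 0.0002
grip_force: 2.8
```

Call:
play_rows(
  commands=[
    [0,0,-0.004,0,0,0,1],
    [0,0,-0.004,0,0,0,1],
    [0,-0.0135,0,0,0,0,1],
    [0,-0.0135,0,0,0,0,1],
    [0,0,0,0,0,0,1],
  ],
)

```text
time_s: 11.62
ee_pos: [0.5125, -0.0713, 0.1585]
eef_rot: [-3.141, -0.0, 1.645]
force: [0.4, -0.1, -0.4]
grip_width: 0.0005
grip_force: 0.0
```

```bash
python3 -c "
from h import *
foot()
s=ctrl.camera('scene');cv2.imwrite('pics/s3.png',s)
cv2.imwrite('pics/s3c.png',cv2.resize(s[145:215,175:245],None,fx=8,fy=8,interpolation=2))"
```

```text
t 11.62 foot mm [-15.8 -22.4 149.5] z 0.1585 rot [-3.141 -0.     1.645] F [ 0.36 -0.07 -0.37] w 0.0005
```

View pics/s3c.png

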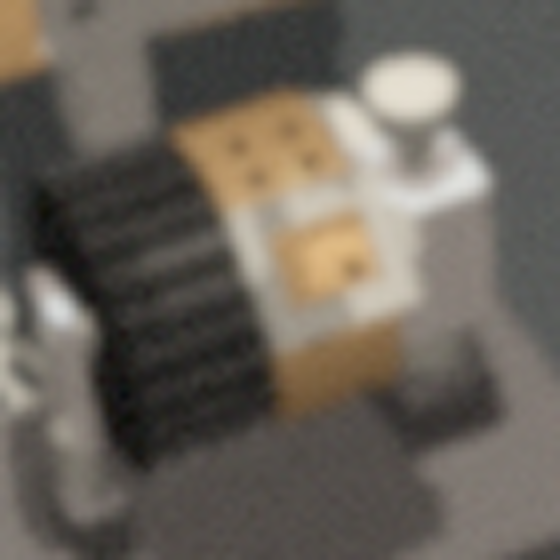

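```bash
cat >> h.py <<'E'
def elev(n,uv,rise):
    p=np.load('p.npy');c,s=np.cos(p[2]),np.sin(p[2]);Ri=np.array([[c,s,0],[-s,c,0],[0,0,1]])
    o,d=ray(n,uv);o=Ri@(o-[p[0],p[1],p[3]]);d=d@Ri.T;o=o-[0,0,.08+rise]
    A=d[:,0]**2+d[:,2]**2;B=o[0]*d[:,0]+o[2]*d[:,2];D=o[0]**2+o[2]**2-.045**2
    k=(-B-np.sqrt(np.maximum(B*B-A*D,0)))/A;P=o+k[:,None]*d
    return np.degrees(np.arctan2(P[:,2],P[:,0])),P[:,1]
E
python3 - <<'E'
from h import *
uv=np.array([[236,146],[290,130],[310,160],[258,180],[354,269]])/8+[175,145]-.44
for r in(.015,.018,.02,.022):
    e,y=elev('scene',uv,r);print(r,e.round(1),y.round(4),'mean',e[:4].mean(),y[:4].mean(),'drum',3.1416-np.radians(e[:4].mean()-40))
t=ctrl.camera('top');cv2.imwrite('pics/t3.png',t);cv2.imwrite('pics/t3c.png',cv2.resize(t[185:255,260:330],None,fx=8,fy=8,interpolation=2))
E
```

```text
0.015 [103.2 101.3  82.   81.2  37.4] [0.0113 0.0274 0.0269 0.0107 0.0256] mean 91.92703885241693 0.019042410916904992 drum 2.2353022012143065
0.018 [97.7 96.1 78.4 77.7 34.6] [0.0099 0.0259 0.0259 0.0098 0.0251] mean 87.49535437370011 0.017849945530972952 drum 2.3126496867774438
0.02 [94.5 93.  76.1 75.4 32.8] [0.009  0.025  0.0252 0.0092 0.0248] mean 84.76687967432952 0.017114321116544234 drum 2.360270553838823
0.022 [91.5 90.1 73.9 73.2 30.9] [0.0082 0.0242 0.0246 0.0086 0.0245] mean 82.17298851996131 0.0164164319871822 drum 2.4055424949209048
```

View pics/t3c.png

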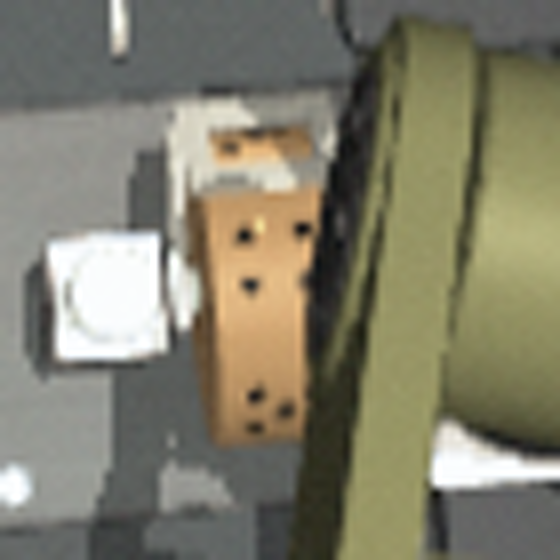

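```bash
python3 - <<'E'
from h import *
uv=np.array([[245,236],[250,286]])/8+[260,185]-.44
for r in(.015,.02):
    e,y=elev('top',uv,r);print(r,e.round(1),y.round(4),'drum',3.1416-np.radians(e.mean()-40))
E
```

```text
0.015 [73.3 91.2] [0.0255 0.0257] drum 2.404594774853175
0.02 [73.6 91.4] [0.026  0.0262] drum 2.3995714144351323
```

Call:
play_rows(
  commands=[
    [0,0,0.004,0,0,0,1],
    [0,0,0.002,0,0,0,1],
    [0,0,0.001,0,0,0,1],
    [0,0,0.001,0,0,0,1],
    [0,0.0015,0,0,0,0,1],
    [0,0.0015,0,0,0,0,1],
    [0,0.0015,0,0,0,0,1],
    [0,0.0015,0,0,0,0,1],
    [0,0.0015,0,0,0,0,1],
    [0,0.0015,0,0,0,0,1],
    [0,0.0015,0,0,0,0,1],
    [0,0.0015,0,0,0,0,1],
    [0,0.0015,0,0,0,0,1],
    [0,0.0015,0,0,0,0,1],
    [0,0.0015,0,0,0,0,1],
    [0,0.0015,0,0,0,0,1],
    [0,0.0015,0,0,0,0,1],
    [0,0.0015,0,0,0,0,1],
    [0,0.0015,0,0,0,0,1],
    [0,0.0015,0,0,0,0,1],
  ],
)

```text
time_s: 13.38
ee_pos: [0.5384, -0.0695, 0.1511]
eef_rot: [3.14, 0.0, 1.645]
force: [-0.7, 0.5, 7.4]
grip_width: 0.0004
grip_force: 3.5
```

Call:
play_rows(
  commands=[
    [0,0,0,0,0,0,1],
    [0,0,-0.004,0,0,0,1],
    [0,0,-0.004,0,0,0,1],
    [0,-0.0095,0,0,0,0,1],
    [0,-0.0095,0,0,0,0,1],
    [0,0,0,0,0,0,1],
    [0,0,0.004,0,0,0,1],
    [0,0,0.002,0,0,0,1],
    [0,0,0.001,0,0,0,1],
    [0,0,0.001,0,0,0,1],
    [0,0.0015,0,0,0,0,1],
    [0,0.0015,0,0,0,0,1],
    [0,0.0015,0,0,0,0,1],
    [0,0.0015,0,0,0,0,1],
    [0,0.0015,0,0,0,0,1],
    [0,0.0015,0,0,0,0,1],
    [0,0.001,0,0,0,0,1],
    [0,0,0,0,0,0,1],
  ],
)

```text
time_s: 14.88
ee_pos: [0.5296, -0.0702, 0.1511]
eef_rot: [3.14, 0.0, 1.645]
force: [-1.4, 0.0, 9.3]
grip_width: 0.0008
grip_force: 4.5
```

Call:
play_rows(
  commands=[
    [0,0,-0.002,0,0,0,1],
    [0,0,-0.006,0,0,0,1],
    [0,-0.01,-0.01,0,0,0,1],
    [0,-0.01,0,0,0,0,1],
    [0,0,0,0,0,0,1],
    [0,0,0,0,0,0,1],
  ],
)

```text
time_s: 15.38
ee_pos: [0.509, -0.0716, 0.1685]
eef_rot: [-3.141, -0.0, 1.645]
force: [-0.7, 0.2, 0.6]
grip_width: 0.0001
grip_force: 0.0
```

```bash
python3 -c "
from h import *
foot()
s=ctrl.camera('scene');t=ctrl.camera('top');cv2.imwrite('pics/s4.png',s);cv2.imwrite('pics/t4.png',t)
cv2.imwrite('pics/c4.png',np.hstack([cv2.resize(s[155:195,195:235],None,fx=10,fy=10,interpolation=2),cv2.resize(t[190:230,270:310],None,fx=10,fy=10,interpolation=2)]))"
```

```text
t 15.38 foot mm [-19.3 -22.5 159.4] z 0.1685 rot [-3.141 -0.     1.645] F [-0.74  0.2   0.57] w 0.0001
```

View pics/c4.png

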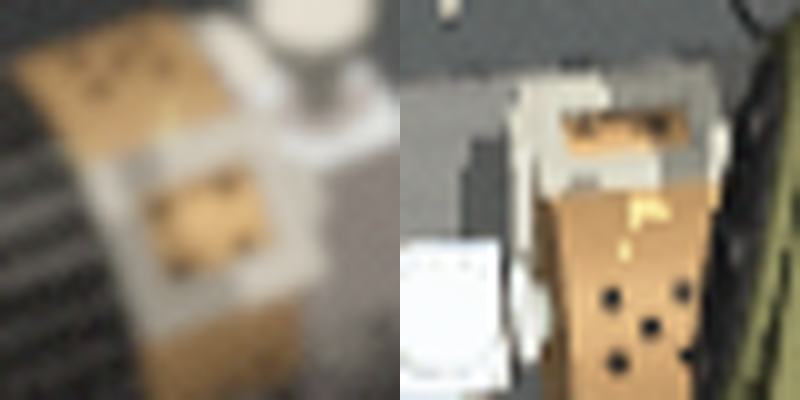

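```bash
python3 - <<'E'
from h import *
t=np.array([[251,327],[212,298],[218,362],[283,293]])/10+[270,190]-.45
s=np.array([[158,212],[226,185],[245,242],[180,268]])/10+[195,155]-.45
for r in(.015,.018,.02):
    e,y=elev('top',t,r);E=(e[0]+(e[1]+e[2])/2)/2;print(r,e.round(1),y.round(4),'drum',4.1888-np.radians(E-40))
    e,y=elev('scene',s,r);print('   scene',e.round(1),y.round(4),'drum',3.1416-np.radians(e.mean()-40))
E
```

```text
0.015 [ 97.5  88.5 106.6  88.9] [0.0177 0.0256 0.0255 0.01  ] drum 3.184603549755293
   scene [52.  52.7 35.6 35. ] [0.0093 0.0261 0.0257 0.0097] drum 3.074232966342303
0.018 [ 97.6  88.6 106.7  89. ] [0.018  0.0259 0.0258 0.0104] drum 3.1825093014712724
   scene [49.3 49.9 32.9 32.3] [0.0087 0.0254 0.0252 0.0092] drum 3.122505596851579
0.02 [ 97.7  88.7 106.7  89.1] [0.0183 0.0261 0.026  0.0106] drum 3.1811129684963424
   scene [47.4 48.1 31.  30.4] [0.0083 0.025  0.0249 0.009 ] drum 3.1547566769425788
```

Call:
play_rows(
  commands=[
    [0,0,-0.01,0,0,0,1],
    [0.017,0.004,0,0,0,0,1],
    [0.017,0.004,0,0,0,0,1],
    [0.017,0.004,0,0,0,0,1],
    [0.017,0.004,0,0,0,0,1],
    [0.0175,0.0035,0,0,0,0,1],
    [0,0,0,0,0,0,1],
    [0,0,0.01,0,0,0,1],
    [0,0,0.005,0,0,0,1],
    [0,0,0,0,0,0,1],
    [0,0,0,0,0,0,1],
  ],
)

```text
time_s: 16.4
ee_pos: [0.5217, 0.0144, 0.163]
eef_rot: [-3.14, -0.0, 1.644]
force: [-0.2, 0.2, 1.2]
grip_width: 0.0002
grip_force: 0.0
```

```bash
python3 -c "
from h import *
foot()
s=ctrl.camera('scene');cv2.imwrite('pics/s5.png',cv2.resize(s[130:200,190:260],None,fx=8,fy=8,interpolation=2))"
```

```text
t 16.40 foot mm [ -0.2  62.3 153.9] z 0.163 rot [-3.14  -0.     1.644] F [-0.25  0.17  1.18] w 0.0002
```

View pics/s5.png

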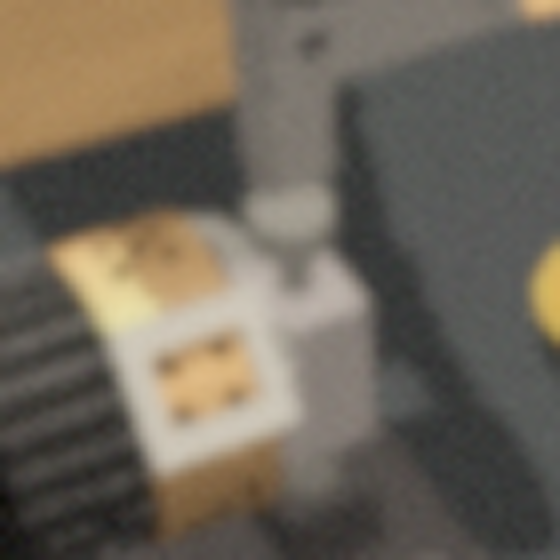

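The four dots sit centred in the window, at around (205, 378) in the crop, and the tip is over the knob at (290, 210). Now I'll feel down for the knob.

Call:
play_rows(
  commands=[
    [0,0,0.001,0,0,0,1],
    [0,0,0.001,0,0,0,1],
    [0,0,0.001,0,0,0,1],
    [0,0,0.001,0,0,0,1],
    [0,0,0,0,0,0,1],
  ],
)

```text
time_s: 16.87
ee_pos: [0.5219, 0.0151, 0.1593]
eef_rot: [-3.141, -0.0, 1.645]
force: [-0.4, -1.0, -0.4]
grip_width: 0.0003
grip_force: 0.0
```

Call:
play_rows(
  commands=[
    [0,0,0.001,0,0,0,1],
    [0,0,0.0,0,0,0,1],
  ],
)

```text
time_s: 17.03
ee_pos: [0.5219, 0.0151, 0.1583]
eef_rot: [-3.141, -0.0, 1.645]
force: [1.6, 0.9, -0.1]
grip_width: 0.0006
grip_force: 0.0
```

Call:
play_rows(
  commands=[
    [0,0,0.001,0,0,0,1],
    [0,0,0.0,0,0,0,1],
  ],
)

```text
time_s: 17.2
ee_pos: [0.5219, 0.0151, 0.1573]
eef_rot: [-3.141, -0.0, 1.645]
force: [0.2, 0.1, -0.5]
grip_width: 0.0003
grip_force: 0.0
```

Call:
play_rows(
  commands=[
    [0,0,0.001,0,0,0,1],
    [0,0,0.0,0,0,0,1],
  ],
)

```text
time_s: 17.37
ee_pos: [0.5219, 0.0151, 0.1563]
eef_rot: [-3.141, 0.0, 1.645]
force: [0.6, 0.1, 0.1]
grip_width: 0.0002
grip_force: 0.0
```

Call:
play_rows(
  commands=[
    [0,0,0.001,0,0,0,1],
    [0,0,0.0,0,0,0,1],
  ],
)

```text
time_s: 17.53
ee_pos: [0.522, 0.0151, 0.1555]
eef_rot: [3.141, 0.0, 1.645]
force: [0.0, -0.3, 0.7]
grip_width: 0.0008
grip_force: 0.0
```

Call:
play_rows(
  commands=[
    [0,0,0.001,0,0,0,1],
    [0,0,0.0,0,0,0,1],
  ],
)

```text
time_s: 17.7
ee_pos: [0.522, 0.0151, 0.1546]
eef_rot: [3.141, 0.0, 1.645]
force: [-0.9, 0.7, 3.3]
grip_width: 0.0003
grip_force: 1.5
```

Call:
play_rows(
  commands=[
    [0,0,0.001,0,0,0,1],
    [0,0,0.001,0,0,0,1],
    [0,0,0,0,0,0,1],
  ],
)

```text
time_s: 17.95
ee_pos: [0.522, 0.0151, 0.1525]
eef_rot: [3.141, 0.0, 1.645]
force: [0.5, -0.3, 2.4]
grip_width: 0.0006
grip_force: 1.4
```

Call:
play_rows(
  commands=[
    [0,0,0.0005,0,0,0,1],
    [0,0,0.0005,0,0,0,1],
    [0,0,0.0005,0,0,0,1],
    [0,0,0.0005,0,0,0,1],
    [0,0,0.0005,0,0,0,1],
    [0,0,0.0005,0,0,0,1],
    [0,0,0.0005,0,0,0,1],
    [0,0,0.0005,0,0,0,1],
    [0,0,0.0005,0,0,0,1],
    [0,0,0.0005,0,0,0,1],
    [0,0,0,0,0,0,1],
  ],
)

```text
time_s: 18.87
ee_pos: [0.522, 0.0151, 0.1475]
eef_rot: [3.141, 0.0, 1.645]
force: [-0.1, 0.2, 3.8]
grip_width: 0.0006
grip_force: 1.9
```

Call:
play_rows(
  commands=[
    [0,0,0.0005,0,0,0,1],
    [0,0,0.0005,0,0,0,1],
    [0,0,0.0005,0,0,0,1],
    [0,0,0.0005,0,0,0,1],
    [0,0,0.0005,0,0,0,1],
    [0,0,0.0005,0,0,0,1],
    [0,0,0,0,0,0,1],
  ],
)

```text
time_s: 19.45
ee_pos: [0.522, 0.0151, 0.1445]
eef_rot: [3.141, 0.0, 1.645]
force: [-0.6, -0.3, 4.0]
grip_width: 0.0001
grip_force: 1.9
```

Call:
play_rows(
  commands=[
    [0,0,0.00025,0,0,0,1],
    [0,0,0.00025,0,0,0,1],
    [0,0,0,0,0,0,1],
  ],
)

```text
time_s: 19.7
ee_pos: [0.522, 0.0151, 0.144]
eef_rot: [3.141, 0.0, 1.645]
force: [-0.1, -0.4, 4.3]
grip_width: 0.0004
grip_force: 2.2
```

Call:
play_rows(
  commands=[
    [0,0,0.00025,0,0,0,1],
    [0,0,0.0,0,0,0,1],
  ],
)

```text
time_s: 19.87
ee_pos: [0.522, 0.0151, 0.1437]
eef_rot: [3.141, 0.0, 1.645]
force: [-0.2, 0.8, 5.2]
grip_width: 0.0004
grip_force: 2.3
```

Call:
play_rows(
  commands=[
    [0,0,0.00025,0,0,0,1],
    [0,0,0.0,0,0,0,1],
  ],
)

```text
time_s: 20.03
ee_pos: [0.522, 0.0151, 0.1435]
eef_rot: [3.141, 0.0, 1.645]
force: [-0.4, 0.1, 4.9]
grip_width: 0.0007
grip_force: 2.4
```

Call:
play_rows(
  commands=[
    [0,0,0.00025,0,0,0,1],
    [0,0,0.0,0,0,0,1],
  ],
)

```text
time_s: 20.2
ee_pos: [0.522, 0.0151, 0.1434]
eef_rot: [3.141, 0.0, 1.645]
force: [-0.2, 0.7, 6.0]
grip_width: 0.0004
grip_force: 3.0
```

Call:
play_rows(
  commands=[
    [0,0,0.00025,0,0,0,1],
    [0,0,0.0,0,0,0,1],
  ],
)

```text
time_s: 20.37
ee_pos: [0.522, 0.0151, 0.1432]
eef_rot: [3.141, 0.0, 1.645]
force: [-1.4, 0.1, 7.8]
grip_width: 0.0007
grip_force: 3.7
```

Call:
play_rows(
  commands=[
    [0,0,0.00025,0,0,0,1],
    [0,0,0.0,0,0,0,1],
  ],
)

```text
time_s: 20.53
ee_pos: [0.5221, 0.0151, 0.1432]
eef_rot: [3.141, 0.0, 1.645]
force: [-1.9, 0.6, 9.2]
grip_width: 0.0002
grip_force: 4.5
```

Force is rising while z stays at 0.1432, so the knob is on its hard stop. Next I'll retreat and check.

Call:
play_rows(
  commands=[
    [0,0,-0.003,0,0,0,1],
    [0,0,-0.01,0,0,0,1],
    [0,0,-0.02,0,0,0,1],
    [0,0,-0.03,0,0,0,1],
    [0,0,0,0,0,0,1],
    [0,0,0,0,0,0,1],
    [0,0,0,0,0,0,1],
  ],
)

```text
time_s: 21.12
ee_pos: [0.5217, 0.0151, 0.2053]
eef_rot: [-3.141, -0.0, 1.645]
force: [0.7, 0.2, -0.2]
grip_width: 0.0001
grip_force: 0.0
```

```bash
python3 -c "
from h import *
foot()
s=ctrl.camera('scene');cv2.imwrite('pics/s6.png',cv2.resize(s[140:270,95:295],None,fx=4,fy=4,interpolation=2))"
```

```text
t 21.12 foot mm [ -0.2  63.  196.3] z 0.2053 rot [-3.141 -0.     1.645] F [ 0.74  0.17 -0.15] w 0.0001
```

View pics/s6.png

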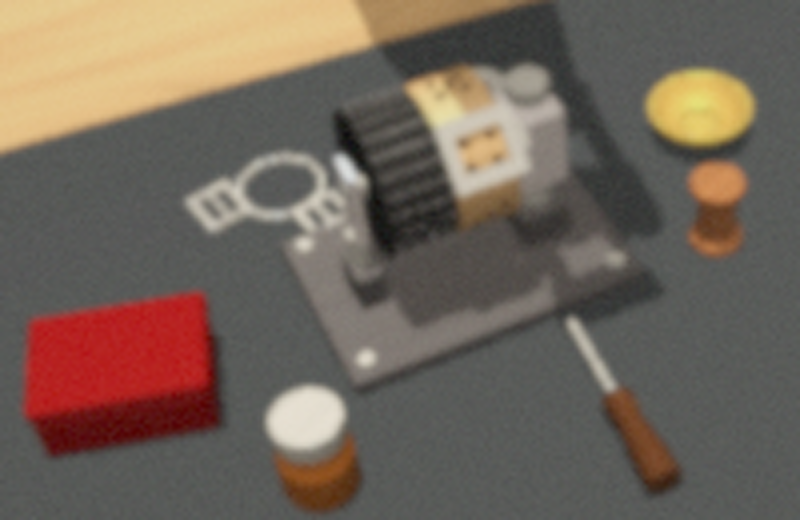

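The knob is down at (527, 82), four is centred in the window at (482, 150), and the bystanders are where they were.

```bash
python3 -c "
from station import ctrl
print(ctrl.hand_in())"
```

```text
the job is handed in; nothing more can be done
None
```

The job is handed in: four is centred in the window (drum angle about 3.15 rad from the pictures), the lock knob was felt down to its hard stop, and no bystander was seen to move; the hand-in returned no verdict.

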